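Tip the cup of nuts out into the chip pan

ROBOT

A 6-joint arm with a two-finger parallel gripper is mounted at the origin on the work surface. World frame = base frame: x ahead of the robot, y to its left, z up, the work surface at z = 0. Lengths are in m, angles in rad, forces in N, time in s.
With the tool pointing down it reaches from about 0.225 to 0.875 m from the base axis. Payload 3.4 kg.
Tool frame: the origin (TCP) lies between the finger pads; the fingertips stand 8 mm ahead of it and the grasp point (between the pads) lies 11 mm behind it; z points along the fingers, y is the line along which they close (so a half turn about z gives the same grasp; the last joint's range is limited). The gripper opens to 85 mm and grips with 20 to 120 N. Pads are 22 mm wide; open, the fingers measure 114 mm over their backs; the gripper's body (76 mm by 85 mm) begins 54 mm behind the grasp point. The pads swing forward as they close: fully open they stand 13 mm farther back than shut.
Start: joints at [1.094, 0.276, 1.505, -0, 1.361, -0.121], TCP at [0.2, 0.539, 0.239] pointing down, gripper open.
Joint ranges: [-2.89, 2.89], [-0.75, 2.08], [0.22, 2.7], [-1.18, 4.32], [0.11, 2.71], [-2.7, 2.7]. Speed limits (rad/s): [2.57, 2.57, 3.14, 3.14, 3.14, 3.14].

INTERFACE

Orientations are given as a unit quaternion [w, x, y, z].
In Python, from rig import manip gives the robot as it stands.
- The arm moves only by the tool move_arm, never from a script. Its argument "deltas" is a list that holds one entry, the list of rows, each a list of 5 numbers: the shift along the tool's x, y, z normalised to -1 to 1, where 1 is 80 cm, then the turn about the tool's z normalised to -1 to 1, where 1 is 120 degrees, then the closure, from -1 (fully open) to 1 (shut). In form: [[[tx, ty, tz, twist, grip], ...]]. A call has 1 to 12 rows; each row is the pose to reach, as a shift and turn from the pose commanded when the call began, along the tool's axes at that moment; what a row does not reach only later rows make up. A row lasts 1/10 s, in which the tool goes at most 50 mm and 8.59 degrees, less where a joint would pass 70% of its speed; a pose out of reach is approached as far as the arm can. A call with a number of a shift or a turn outside -1 to 1 is refused whole. A call with a gripper value outside its range is refused whole. The fingers move at their own pace and stop on an object; "squeeze" is the grip in N (left out, the last holds). Time passes only in rows, so rows that repeat a pose let the fingers close. It gives the time, the measured TCP pose, the force, the opening and the grip force at its end, in the units of the state.
- manip.get_state(): the state, without advancing time (a new reading comes with each control period).
- manip.get_image(name): name is "side" or "top"; returns the picture (384x512x3 uint8, red, green, blue); there is no depth.
- manip.camera_params(name): a dict with "fx", "fy", "cx", "cy" (pixels), "dist" ([k1, k2, p1, p2, k3] as OpenCV has them; the pictures are not rectified), "R" (3x3) and "t" (3): a world point X has camera coordinates R X + t. Camera axes: x right, y down, z forward; pixel columns grow to the right and rows downward; lengths in m; the calibration is good to about 2 mm. A picture is of the moment at which its call begins. camera_params takes no time and is no camera call.
- manip.sign_off(): hands the job in; it is judged then, once.
The state is a dict: "clock": time; "qpos": joint angles; "qd": joint speeds; "effort": joint torques, N m; "position": TCP position; "ee_rot": TCP orientation; "contact_force": force on the tool from outside, world axes, zero at the start; "moment": the same for the moment, N m; "width": finger opening in m; "gripper_force": force on a finger pad.
Only numpy, scipy, OpenCV 4.12 (cv2) and the standard library are available. Lean on these libraries where they do the work, as an engineer would, in place of code of your own. Each camera call takes 0.05 s, during which the arm holds its last target. There are 200 camera calls.

TASK

Empty the tall cup of nuts into the round pan: take the cup out of its slanted cradle, turn it mouth-down low over the middle of the pan, and then raise it straight up, still mouth-down, so that all four nuts are left in the pan. Then put the empty cup back in its cradle, leaning as it was, and let go.

Things in the scene. Friction and masses are not known exactly. Their poses are not given: they have to be found in the camera images.
- cup: TALL plain aluminium cup with four nuts in it: straight open cylinder, 56 mm outside diameter, 90 mm tall, wall 3 mm, bottom 4 mm, about 0.12 kg. Origin: centre of its underside; z along its axis to the mouth. It starts in a slanted cradle, axis 40 degrees from vertical, mouth up and away from the robot (z shows the lean). A SHORT (55 mm) empty cup in an equal cradle beside it has no part in the job
- cup_rim (a point): centre of the tall cup's mouth, on its axis 90 mm from the underside
- cradle_seat (a point): where the centre of the tall cup's underside rests in its fixed dark steel cradle, 65 mm above the bench. The cradle has a sloping bed under the cup's lower side, a foot plate under its bottom, and two low cheeks, 64 mm apart, beside its lower 40 mm; the cup's upper 45 mm is free on both sides. The two cradles' places change
- pan: round shallow steel chip pan, fixed on the bench: 190 mm across, 184 mm across inside, rim 22 mm high, floor 2 mm thick. Origin: centre of its underside, on the bench top
- nut1: a loose plain steel hex nut, 19 mm across flats, 10 mm thick, 18 g, at first lying in the tall cup; origin: centre of one hex face, z along the nut's axis
- nut2: a loose plain steel hex nut, 19 mm across flats, 10 mm thick, 18 g, at first lying in the tall cup; origin: centre of one hex face, z along the nut's axis
- nut3: a loose plain steel hex nut, 19 mm across flats, 10 mm thick, 18 g, at first lying in the tall cup; origin: centre of one hex face, z along the nut's axis
- nut4: a loose plain steel hex nut, 19 mm across flats, 10 mm thick, 18 g, at first lying in the tall cup; origin: centre of one hex face, z along the nut's axis
Not all that is in view belongs to the job. What is shaped like the cup but orange is not meant. Leave any pink look-alike of the pan alone.

How it is judged:
On the way, in this order (a step that is already met when the one before it is completed fails the run):
1. the cup is mouth-down (axis 132 degrees or more from upright), the mouth's centre within 50 mm of the pan's centre from above and under 90 mm above the bench (angle between cup's own z axis and vertical above 2.3 rad and horizontal distance between cup_rim and pan below 0.05 m and height (world z) of cup_rim below 0.09 m), for 0.2 s.
2. still mouth-down (132 degrees or more) within 60 mm of the pan's centre from above, the mouth's centre is raised over 130 mm above the bench, all four nuts left in the pan (angle between cup's own z axis and vertical above 2.3 rad and horizontal distance between cup_rim and pan below 0.06 m and height (world z) of cup_rim above 0.13 m and horizontal distance between each of nut1, nut2, nut3, nut4 and pan below 0.092 m and height (world z) of each of nut1, nut2, nut3, nut4 below 0.05 m), for 0.1 s.
At the end, for the whole second after the job is handed in: all four nuts at rest in the pan (within 92 mm of its centre, less than 50 mm above the bench), and the tall cup at rest back in its own cradle, its underside's centre within 15 mm of the seat point and its axis leaning 29 to 51 degrees from vertical, mouth up (horizontal distance between each of nut1, nut2, nut3, nut4 and pan below 0.092 m and height (world z) of each of nut1, nut2, nut3, nut4 below 0.05 m and distance between cup and cradle_seat below 0.015 m and angle between cup's own z axis and vertical between 0.5 and 0.9 rad and linear speed of each of cup, nut1, nut2, nut3, nut4 below 0.02 m/s); the robot touches nothing.
It also fails if it takes over 58 s, if anything falls off the work surface, if the arm or the gripper's body presses on something with over 40 N, if the wrist force passes 120 N, or if a joint passes its speed limit or range.

## Working session

There is one attempt and no reset: what is moved stays moved. The work goes in short steps, Python scripts to look and compute and a tool call to move; the robot and the scene stay as the last step left them, time stands still between calls to the robot, and variables do not carry over. Pictures are saved under pics/ and viewed, at most 10 in all, crops included, and the job is handed in when it is done.

Besides the shell and the picture viewer there is one more tool, called after "Request:" by a JSON object that holds its "api" and its "payload", one argument or row to a line. move_arm: Moves the arm, as the interface text tells. Scaled input: -1 to 1 covers 80 cm each way for a shift and 120 degrees each way for a turn. Its arguments: {"type":"object","properties":{"deltas":{"type":"array","items":{"type":"array","items":{"type":"array","items":{"type":"number","minimum":-1,"maximum":1}}}},"squeeze":{"type":"number"}},"required":["deltas"]}

```bash
ls; mkdir -p pics
python3 - <<'E'
from rig import manip
import cv2
for n in("side","top"):
    im=manip.get_image(n); cv2.imwrite(f"pics/{n}0.png",im[:,:,::-1])
    p=manip.camera_params(n); print(n,p)
print(manip.get_state())
a=cv2.imread("pics/side0.png");b=cv2.imread("pics/top0.png")
cv2.imwrite("pics/both0.png",cv2.vconcat([a,b]))
E
```

```text
pics
side {'fx': 412.4131963550589, 'fy': 412.4131963550589, 'cx': 257.2121560000614, 'cy': 193.6861774233549, 'dist': array([-0.08161912,  0.        ,  0.        ,  0.        ,  0.        ]), 'R': array([[ 0.89433053, -0.44739354, -0.00345138],
       [-0.28911592, -0.57201521, -0.76760054],
       [ 0.34144529,  0.68748645, -0.64091926]]), 't': array([-0.42391301,  0.27623898,  1.16808536])}
top {'fx': 472.471268150029, 'fy': 472.471268150029, 'cx': 256.3387117574589, 'cy': 186.67527850741564, 'dist': array([-0.18071908,  0.        ,  0.        ,  0.        ,  0.        ]), 'R': array([[-1.29213149e-02, -9.99916515e-01,  5.99395428e-05],
       [-9.93279824e-01,  1.28286579e-02, -1.15024421e-01],
       [ 1.15014049e-01, -1.54580350e-03, -9.93362662e-01]]), 't': array([0.06634135, 0.50794415, 1.3778835 ])}
{'clock': 0.1, 'qpos': array([ 1.09403030e+00,  2.76491792e-01,  1.50600296e+00, -1.61066855e-05,
        1.36070191e+00, -1.21020713e-01]), 'qd': array([ 0.00030141, -0.00163043, -0.00309953,  0.00048109, -0.00017417,
       -0.00072223]), 'effort': array([ 2.56950254e-03, -4.17696512e+01, -2.46405762e+01,  2.41555072e-04,
        5.71331300e-03,  1.74138438e-05]), 'position': array([0.20007474, 0.53857722, 0.23855042]), 'ee_rot': array([-2.28635681e-04,  1.76934478e-01,  9.84222306e-01, -7.68767875e-04]), 'contact_force': array([ 0.59829413, -0.44975142,  0.42236171]), 'moment': array([ 0.03252526,  0.02377541, -0.00464815]), 'gripper_force': 0.0, 'width': 0.0854006793726618}
```

View pics/side0.png

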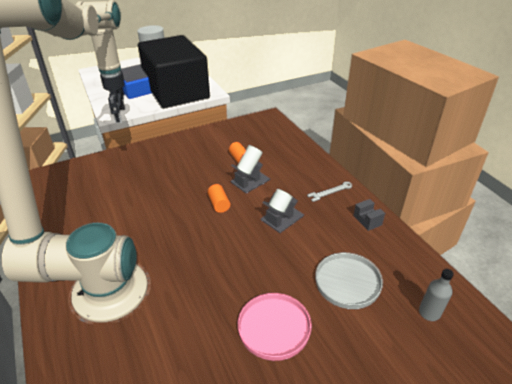

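View pics/top0.png

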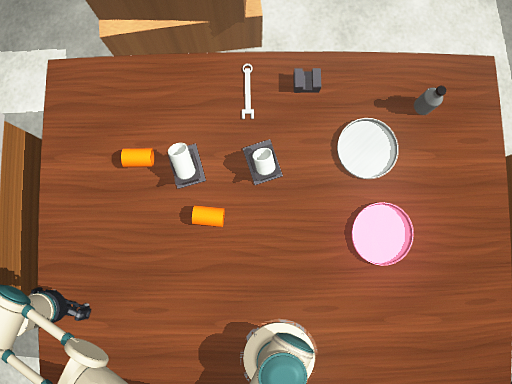

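Candidates for the cup:
- white tall cup: side (250,160), top (182,160)
- white short cup: side (281,202), top (263,160)
- orange cylinders: top (137,157) and (208,216)

By the description I choose the white cup at top (182,160). For the pan I take the grey one at top (368,148), not the pink one at (382,233).

```bash
cat > h.py <<'E'
import cv2,numpy as np
from rig import manip
def ray(n,uv):
    p=manip.camera_params(n);K=np.array([[p['fx'],0,p['cx']],[0,p['fy'],p['cy']],[0,0,1]])
    q=cv2.undistortPoints(np.array([[uv]],float),K,p['dist'])[0,0]
    R=np.array(p['R']);return -R.T@p['t'],R.T@np.array([q[0],q[1],1])
def plane(n,uv,z):
    c,d=ray(n,uv);return c+d*(z-c[2])/d[2]
def proj(n,X):
    p=manip.camera_params(n);K=np.array([[p['fx'],0,p['cx']],[0,p['fy'],p['cy']],[0,0,1]])
    return cv2.projectPoints(np.array(X,float).reshape(-1,3),cv2.Rodrigues(np.array(p['R']))[0],np.array(p['t']),K,p['dist'])[0][:,0]
E
python3 - <<'E'
from h import *
t=cv2.imread("pics/top0.png");s=cv2.imread("pics/side0.png")
def big(im,x,y,w,h,f): return cv2.resize(im[y:y+h,x:x+w],None,fx=f,fy=f,interpolation=cv2.INTER_CUBIC)
A=big(t,150,125,66,75,5.33333);B=big(s,220,130,66,75,5.33333)
cv2.imwrite("pics/crop.png",cv2.hconcat([A,B]))
# pan: outline
hsv=cv2.cvtColor(t,cv2.COLOR_BGR2HSV)
m=((hsv[:,:,1]<60)&(hsv[:,:,2]>90)).astype(np.uint8)
for c in cv2.findContours(m,cv2.RETR_EXTERNAL,cv2.CHAIN_APPROX_NONE)[0]:
    if 150<cv2.contourArea(c) and cv2.boundingRect(c)[1]>60 and cv2.boundingRect(c)[1]<260:
        print(cv2.boundingRect(c),cv2.contourArea(c), cv2.fitEllipse(c), cv2.minAreaRect(c))
        (u,v),_=cv2.minEnclosingCircle(c);print(plane("top",(u,v),.022))
E
```

```text
(352, 205, 53, 59) 2331.5 ((378.33447265625, 233.4860382080078), (51.678775787353516, 57.56087112426758), 179.58226013183594) ((378.0, 234.0), (58.0, 52.0), 90.0)
[ 0.36285216 -0.30184711  0.022     ]
(168, 143, 38, 45) 1114.5 ((186.05349731445312, 164.53216552734375), (31.963600158691406, 49.17584228515625), 163.27127075195312) ((185.1846160888672, 163.17691040039062), (43.76518630981445, 30.083086013793945), 74.74488067626953)
[0.57997513 0.27083506 0.022     ]
(243, 139, 40, 46) 855.5 ((263.4052734375, 161.74038696289062), (31.382972717285156, 44.68650817871094), 161.89486694335938) ((262.20001220703125, 161.6000213623047), (38.57978057861328, 29.09295082092285), 71.56504821777344)
[0.58574848 0.04020617 0.022     ]
(337, 118, 62, 61) 2865.0 ((367.38037109375, 148.0097198486328), (59.4261360168457, 61.39772033691406), 135.55125427246094) ((367.5, 148.0), (60.0, 61.0), 90.0)
[ 0.62426653 -0.28168525  0.022     ]
(425, 88, 18, 19) 180.5 ((432.9647216796875, 96.93293762207031), (15.210553169250488, 19.10587501525879), 138.977783203125) ((432.75006103515625, 96.75000762939453), (19.091880798339844, 15.55634880065918), 45.0)
[ 0.78864304 -0.5025286   0.022     ]
(294, 68, 12, 22) 171.5 ((299.6167297363281, 78.17257690429688), (10.827031135559082, 22.631528854370117), 171.02552795410156) ((299.8318786621094, 78.4778823852539), (21.55215835571289, 10.643040657043457), 86.18592071533203)
[ 0.84666671 -0.07889556  0.022     ]
(242, 63, 12, 56) 294.5 ((247.3780975341797, 94.98527526855469), (11.255783081054688, 61.307071685791016), 179.66880798339844) ((247.5, 90.5), (55.0, 11.0), 90.0)
[0.80832248 0.08321795 0.022     ]
```

View pics/crop.png

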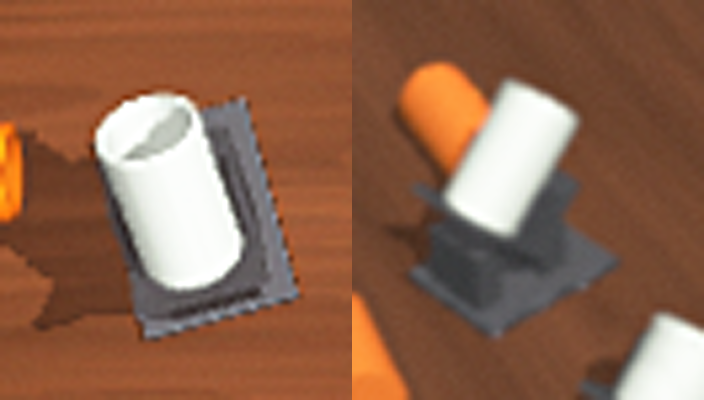

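Close crop of the cup. On the left (top view), the tall white cup's mouth ellipse is centred near full-image (178,149), and the base plate edges are turned about 15°. On the right (side view), the long white cup stands in its cradle, so the choice holds.

Run:
```python
from h import *
f=lambda x,y:(150+x/5.3333-.4,125+y/5.3333-.4)
M=plane("top",f(150,129),.134)
e=[plane("top",f(*p),.0) for p in((245,97),(298,295),(145,337))]
d=e[0]-e[1];d2=e[2]-e[1]
yaw=np.arctan2(d[1],d[0]);y2=np.arctan2(d2[1],d2[0])-np.pi/2
print("mouth",M,np.degrees([yaw,y2]))
y=(yaw+y2)/2
a=np.array([np.sin(.698)*np.cos(y),np.sin(.698)*np.sin(y),np.cos(.698)])
S=M-.09*a;P=S+.067*a;print("seat",S,"P",P,"a",a)
for n in("top","side"):print(n,proj(n,[M,S,P]))
# side crop predicted outline corners
b=np.array([-np.sin(y),np.cos(y),0]);
q=proj("side",[M+.028*b,M-.028*b,S+.028*b,S-.028*b]);print((q-[220,130])*5.333+[352,0])
# needed shift from TCP
s=manip.get_state()
from scipy.spatial.transform import Rotation as Ro
w=s['ee_rot'];R=Ro.from_quat([w[1],w[2],w[3],w[0]]).as_matrix();print(np.round(R,3));tp=s['position']
print("tool y angle",np.degrees(np.arctan2(R[1,1],R[0,1])),"want",np.degrees(y)+90)
print("shift tool/0.8 for TCP=P-11mm z +150 above:",R.T@(P+[0,0,.10]-tp)/.8, R.T@(P-[0,0,.011]-tp)/.8)
```

```text
mouth [0.60621563 0.27855783 0.134     ] [14.95963542 14.66502486]
seat [0.550296   0.26377035 0.06504838] P [0.59192506 0.2747788  0.11637903] a [0.6213292  0.16430531 0.76612909]
top [[177.72517578 148.78765117]
 [186.41593611 172.05842778]
 [180.01213942 154.9286668 ]]
side [[255.30795738 148.8241648 ]
 [243.42961206 170.62194019]
 [252.25078178 154.43159561]]
[[513.23819315  83.32395406]
 [567.96245911 117.84511885]
 [450.82847767 198.46518525]
 [503.65278277 235.21516316]]
[[-0.937  0.348 -0.001]
 [ 0.348  0.937 -0.001]
 [ 0.    -0.002 -1.   ]]
tool y angle 69.61749654629364 want 104.81233013911279
shift tool/0.8 for TCP=P-11mm z +150 above: [-0.57399644 -0.13846273  0.02783282] [-0.57402114 -0.13824153  0.16658264]
```

Request:
{"api": "move_arm", "payload": {
  "deltas": [
    [[-0.574,-0.138,0.028,-0.293,-1],[-0.574,-0.138,0.028,-0.293,-1],[-0.574,-0.138,0.028,-0.293,-1],[-0.574,-0.138,0.028,-0.293,-1],[-0.574,-0.138,0.028,-0.293,-1],[-0.574,-0.138,0.028,-0.293,-1],[-0.574,-0.138,0.028,-0.293,-1],[-0.574,-0.138,0.028,-0.293,-1],[-0.574,-0.138,0.028,-0.293,-1],[-0.574,-0.138,0.028,-0.293,-1],[-0.574,-0.138,0.028,-0.293,-1],[-0.574,-0.138,0.028,-0.293,-1]]
  ],
  "squeeze": 30
}}

```text
clock: 1.3
position: [0.5924, 0.2748, 0.2158]
ee_rot: [-0.001, -0.128, 0.992, 0.0]
contact_force: [0.1, 0.1, -0.5]
width: 0.0855
gripper_force: 0.0
```

Request:
{"api": "move_arm", "payload": {
  "deltas": [
    [[0,0,0.07,0,-1],[0,0,0.11,0,-1],[0,0,0.136,0,-1],[0,0,0.136,0,-1],[0,0,0.136,0,1],[0,0,0.136,0,1],[0,0,0.136,0,1],[0,0,0.136,0,1],[0,0,0.136,0,1],[0,0,0.136,0,1]]
  ]
}}

```text
clock: 2.3
position: [0.5937, 0.2764, 0.1103]
ee_rot: [0.002, -0.128, 0.992, 0.001]
contact_force: [0.3, 1.2, 7.1]
width: 0.0556
gripper_force: 32.4
```

Request:
{"api": "move_arm", "payload": {
  "deltas": [
    [[0,0,-0.03,0,1],[0,0,-0.08,0,1],[0,0,-0.13,0,1],[0.005,-0.03,-0.15,0,1],[0.014,-0.075,-0.15,0.05,1],[0.022,-0.12,-0.15,0.1,1],[0.031,-0.17,-0.15,0.15,1],[0.04,-0.22,-0.15,0.2,1],[0.049,-0.27,-0.15,0.25,1],[0.058,-0.32,-0.15,0.326,1],[0.067,-0.37,-0.15,0.326,1],[0.076,-0.42,-0.15,0.326,1]]
  ]
}}

```text
clock: 3.5
position: [0.6186, -0.0665, 0.2277]
ee_rot: [-0.001, 0.211, 0.977, -0.0]
contact_force: [0.6, -0.6, -1.3]
width: 0.0559
gripper_force: 33.2
```

```bash
cat >> h.py <<'E'
from scipy.spatial.transform import Rotation as Ro
def tool():
    s=manip.get_state();w=s['ee_rot'];return s['position'],Ro.from_quat([w[1],w[2],w[3],w[0]]).as_matrix()
def shift(target):
    p,R=tool();return np.round(R.T@(np.array(target)-p)/.8,4)
C=np.array([.6243,-.2817,0])
E
python3 - <<'E'
from h import *
p,R=tool();print(p,R.round(3)); u=-R[:,0];print("u",u)
print(shift([*(C+.015*u)[:2],.14]))
s=manip.get_image("side");cv2.imwrite("pics/s1.png",s[:,:,::-1])
E
```

```text
[ 0.61857927 -0.06654032  0.22767277] [[-0.911  0.413 -0.001]
 [ 0.413  0.911  0.   ]
 [ 0.001 -0.    -1.   ]]
u [ 0.91091099 -0.41260172 -0.00099055]
[-0.1363 -0.242   0.1095]
```

View pics/s1.png

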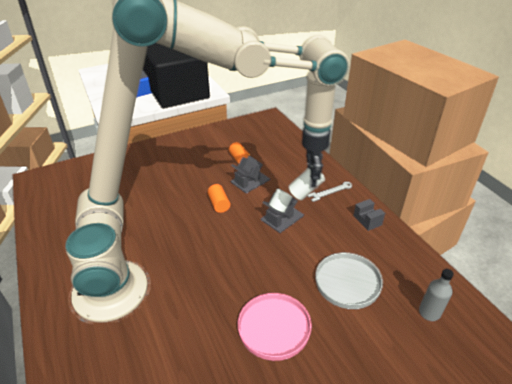

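Request:
{"api": "move_arm", "payload": {
  "deltas": [
    [[-0.02,-0.04,0,0,1],[-0.045,-0.085,0.02,0,1],[-0.075,-0.13,0.05,0,1],[-0.1,-0.18,0.08,0,1],[-0.12,-0.22,0.1,0,1],[-0.136,-0.242,0.12,0,1],[-0.136,-0.242,0.16,0,1],[-0.136,-0.242,0.19,0,1],[-0.136,-0.242,0.2,0,1],[-0.136,-0.242,0.206,0,1],[-0.136,-0.242,0.212,0,1]]
  ],
  "squeeze": 20
}}

```text
clock: 4.65
position: [0.6407, -0.2866, 0.0622]
ee_rot: [0.003, 0.21, 0.978, -0.001]
contact_force: [0.7, -0.5, 14.9]
width: 0.0559
gripper_force: 33.8
```

Request:
{"api": "move_arm", "payload": {
  "deltas": [
    [[0,0,0.005,0,1],[0,0,0.01,0,1],[0,0,0.013,0,1],[0,0,0.016,0,1],[0,0,0.016,0,1]]
  ],
  "squeeze": 20
}}

```text
clock: 5.15
position: [0.6488, -0.2905, 0.0561]
ee_rot: [0.013, 0.211, 0.977, -0.004]
contact_force: [7.0, -1.5, 20.1]
width: 0.0558
gripper_force: 33.4
```

Request:
{"api": "move_arm", "payload": {
  "deltas": [
    [[0,0,0.0,0,-0.3],[0,0,0.0,0,-0.3],[0,0,0.006,0,-0.3],[0,0,0.012,0,-0.3]]
  ],
  "squeeze": 20
}}

```text
clock: 5.55
position: [0.654, -0.2932, 0.0497]
ee_rot: [0.02, 0.211, 0.977, -0.005]
contact_force: [14.6, -5.8, 25.9]
width: 0.0561
gripper_force: 32.9
```

Run:
```python
from h import *
s=manip.get_image("side");s=cv2.resize(s[200:330,280:430],None,fx=4,fy=4,interpolation=cv2.INTER_CUBIC);cv2.imwrite("pics/s2.png",s[:,:,::-1])
```

```text
(no output)
```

View pics/s2.png

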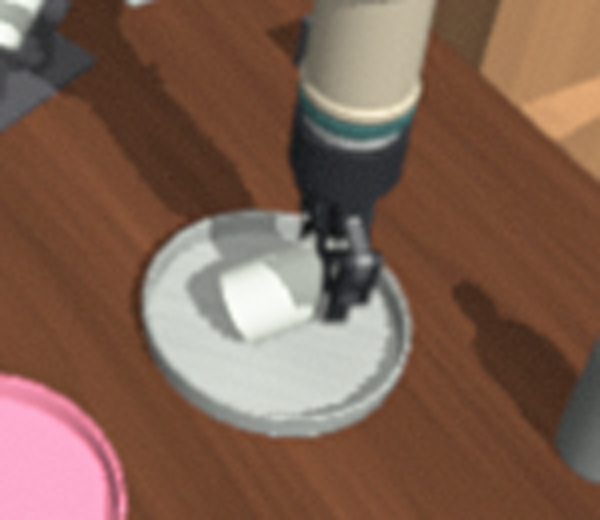

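The cup is pivoting in the pads. Its white body runs from (230,300) at the bottom to (330,270) in the crop, now leaning about 65°. I continue the laying motion along the arc.

Request:
{"api": "move_arm", "payload": {
  "deltas": [
    [[-0.01,0,0.0,0,-0.3],[-0.02,0,0.004,0,-0.3],[-0.03,0,0.01,0,-0.3],[-0.038,0,0.015,0,-0.3],[-0.044,0,0.02,0,-0.3],[-0.044,0,0.02,0,-0.3]]
  ]
}}

```text
clock: 6.2
position: [0.6744, -0.3021, 0.0227]
ee_rot: [0.004, 0.211, 0.978, -0.001]
contact_force: [5.3, -1.9, 6.4]
width: 0.0559
gripper_force: 29.8
```

Request:
{"api": "move_arm", "payload": {
  "deltas": [
    [[0,0,0.004,0,-0.3],[0,0,0.004,0,-0.5],[0,0,0.003,0,-0.8],[0,0,0.003,0,-1],[0,0,0.0,0,-1],[0.03,0,0.0,0,-1],[0.06,0,0.0,0,-1],[0.065,0,0.0,0,-1],[0.065,0,0.0,0,-1]]
  ]
}}

```text
clock: 7.1
position: [0.623, -0.279, 0.0203]
ee_rot: [0.0, 0.211, 0.978, 0.0]
contact_force: [-0.2, 0.3, 0.6]
width: 0.0855
gripper_force: 0.0
```

Run:
```python
from h import *
p,R=tool();u=-R[:,0];print(p,(p-C)@u,(p-C)@R[:,1])
s=manip.get_image("side");q=cv2.resize(s[200:330,280:430],None,fx=4,fy=4,interpolation=cv2.INTER_CUBIC)
t=manip.get_image("top");t=cv2.resize(t[100:200,310:430],(600,520)[0:2] and (400,333),interpolation=cv2.INTER_CUBIC)
o=np.zeros((520,800,3),np.uint8);q=cv2.resize(q,(400,347));o[:347,:400]=q;o[:333,400:]=t;cv2.imwrite("pics/s3.png",o[:347,:,::-1])
```

```text
[ 0.62296329 -0.2789651   0.02034521] -0.0023422322976276513 0.0019436790702019383
```

View pics/s3.png

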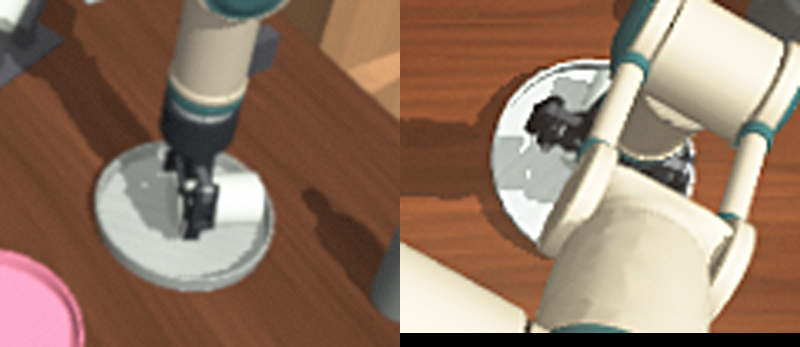

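Run:
```python
from h import *
p,R=tool();u=-R[:,0];v=R[:,1]
for uv in((379.3,275),(376,265),(376,283)):
    X=plane("side",uv,.03);print((X-C)@u,(X-C)@v)
for d in(-.02,0,.06,.07,.08,.09):
    print(d,[((x-[280,200])*2.667).round() for x in proj("side",[C+d*u+[0,0,.058],C+d*u+[0,0,.03]-.028*v,C+d*u+[0,0,.03]+.028*v])])
```

```text
0.08943716791170869 -0.002418384497186737
0.08935681065620965 0.03489374271369249
0.07265822464987916 -0.030165539312625302
-0.02 [array([168., 186.]), array([169., 223.]), array([159., 182.])]
0 [array([186., 185.]), array([188., 223.]), array([177., 181.])]
0.06 [array([242., 182.]), array([244., 220.]), array([231., 179.])]
0.07 [array([251., 182.]), array([253., 220.]), array([240., 179.])]
0.08 [array([261., 182.]), array([262., 219.]), array([249., 178.])]
0.09 [array([270., 181.]), array([272., 219.]), array([258., 178.])]
```

Left: the cup lies on the pan floor with its mouth end at about (262,200), near the far wall. The gripper is around the bottom end at (195,210). I grip there and tip the mouth down against the wall.

Request:
{"api": "move_arm", "payload": {
  "deltas": [
    [[-0.006,0,0,0,-1],[-0.006,0,0,0,1],[-0.006,0,0,0,1],[-0.006,0,0,0,1],[-0.006,0,0,0,1],[-0.006,0,0,0,1],[-0.015,0,0,0,1],[-0.023,0,-0.003,0,1],[-0.029,0,-0.009,0,1],[-0.036,0,-0.018,0,1],[-0.044,0,-0.027,0,1],[-0.054,0,-0.038,0,1]]
  ],
  "squeeze": 20
}}

```text
clock: 8.4
position: [0.6518, -0.292, 0.0471]
ee_rot: [-0.014, 0.21, 0.978, 0.003]
contact_force: [-18.4, 7.1, 5.9]
width: 0.0562
gripper_force: 23.1
```

Request:
{"api": "move_arm", "payload": {
  "deltas": [
    [[-0.006,0,-0.006,0,1],[-0.012,0,-0.012,0,1],[-0.018,0,-0.016,0,1]]
  ]
}}

```text
clock: 8.7
position: [0.6685, -0.2994, 0.0626]
ee_rot: [-0.009, 0.211, 0.978, 0.002]
contact_force: [-13.9, 6.5, 8.7]
width: 0.0557
gripper_force: 24.7
```

Run:
```python
from h import *
p,R=tool();u=-R[:,0];print(p,(p-C)@u,(p-C)@R[:,1])
s=manip.get_image("side");q=cv2.resize(s[200:330,280:430],None,fx=4,fy=4,interpolation=cv2.INTER_CUBIC)
cv2.imwrite("pics/s4.png",q[:,:,::-1])
```

```text
[ 0.66849865 -0.29938088  0.06255393] 0.046385634636941384 0.002108092139132914
```

View pics/s4.png

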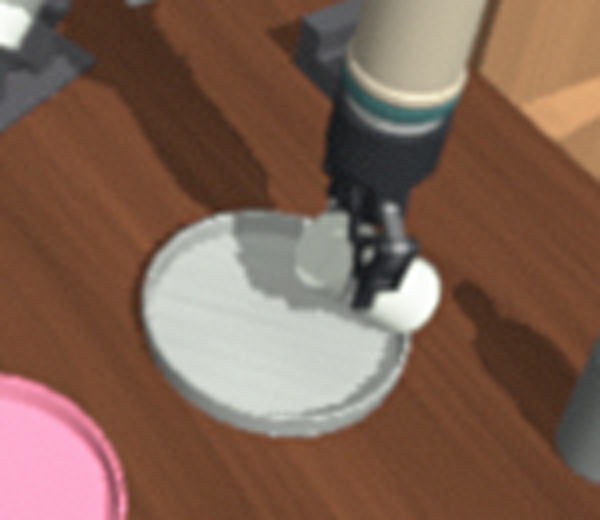

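Run:
```python
from h import *
p,R=tool();u=-R[:,0];u[2]=0
P=p+[0,0,.0105]
for f in(0,15,30,45):
    f=np.radians(f);a=u*np.cos(f)-np.array([0,0,np.sin(f)])
    q=(proj("side",[P-.015*a,P+.075*a])-[280,200])*4
    print(np.degrees(f),q.round().tolist())
```

```text
0.0 [[330.0, 258.0], [456.0, 253.0]]
14.999999999999998 [[332.0, 254.0], [446.0, 271.0]]
29.999999999999996 [[335.0, 251.0], [431.0, 288.0]]
45.0 [[339.0, 248.0], [411.0, 302.0]]
```

Request:
{"api": "move_arm", "payload": {
  "deltas": [
    [[0.01,0,-0.008,0,1],[0.06,0,-0.008,0,1],[0.09,0,-0.008,0,1],[0.09,0,-0.008,0,1],[0.06,0,-0.008,0,1],[0.09,0,-0.008,0,1],[0.09,0,-0.008,0,1]]
  ]
}}

```text
clock: 9.45
position: [0.6089, -0.2724, 0.0692]
ee_rot: [-0.001, 0.211, 0.978, 0.001]
contact_force: [-0.2, 1.8, -2.4]
width: 0.0566
gripper_force: 24.0
```

Run:
```python
from h import *
p,R=tool();u=-R[:,0];print(p,(p-C)@u,(p-C)@R[:,1],manip.get_state()['contact_force'])
s=manip.get_image("side");q=cv2.resize(s[200:330,280:430],None,fx=4,fy=4,interpolation=cv2.INTER_CUBIC)
cv2.imwrite("pics/s5.png",q[:,:,::-1])
```

```text
[ 0.60888252 -0.27241649  0.06922705] -0.018057694595870786 0.0021337369306413992 [-0.19369246  1.81897139 -2.37498885]
```

View pics/s5.png

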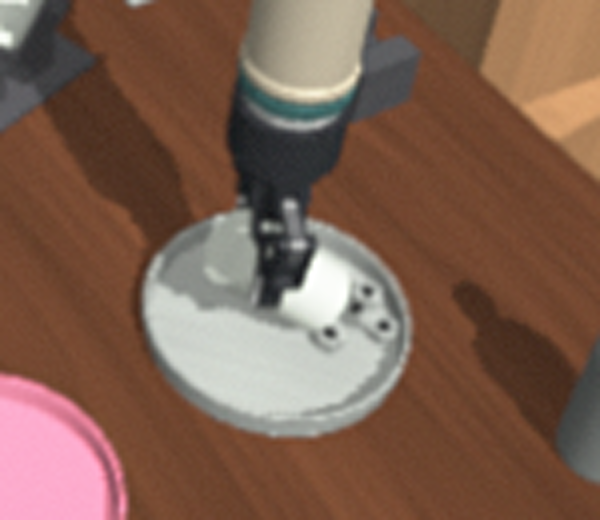

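Three nuts lie clearly on the pan floor, at (367,290), (383,323) and (328,332), and a fourth may be behind at (355,308). I turn the cup to a clean stretch of wall to tip it further.

Request:
{"api": "move_arm", "payload": {
  "deltas": [
    [[-0.01,0,-0.038,0,1],[-0.022,0,-0.038,0.07,1],[-0.022,0,-0.038,0.14,1],[-0.022,0,-0.038,0.21,1],[-0.022,0,-0.038,0.28,1],[-0.022,0,-0.038,0.35,1],[-0.022,0,-0.038,0.42,1],[-0.022,0,-0.038,0.49,1],[-0.022,0,-0.038,0.56,1],[-0.022,0,-0.038,0.63,1],[-0.022,0,-0.038,0.7,1],[-0.022,0,-0.038,0.77,1]]
  ]
}}

```text
clock: 10.7
position: [0.6275, -0.2811, 0.1003]
ee_rot: [0.001, 0.853, 0.522, 0.001]
contact_force: [0.3, -0.1, -1.6]
width: 0.0563
gripper_force: 24.0
```

Request:
{"api": "move_arm", "payload": {
  "deltas": [
    [[0,0,0,0.07,1],[0,0,0,0.14,1],[0,0,0,0.2,1],[0,0,0,0.2,1]]
  ]
}}

```text
clock: 11.1
position: [0.6273, -0.281, 0.1002]
ee_rot: [0.001, 0.942, 0.336, 0.001]
contact_force: [-0.5, 1.0, -1.4]
width: 0.056
gripper_force: 24.0
```

Run:
```python
from h import *
p,R=tool();u=-R[:,0];print(p,u,(p-C)@u,(p-C)@R[:,1],manip.get_state()['qpos'])
```

```text
[ 0.62734364 -0.281022    0.10021565] [-0.77422336 -0.63291176 -0.00094451] -0.002880222342146566 0.0015729211481883053 [-5.22426708e-01  5.33830448e-01  1.44399395e+00  2.99938875e-04
  1.16183314e+00  3.62942721e-01]
```

Request:
{"api": "move_arm", "payload": {
  "deltas": [
    [[-0.03,0,0.02,0,1],[-0.048,0,0.035,0,1],[-0.054,0,0.05,0,1],[-0.069,0,0.05,0,1],[-0.079,0,0.045,0,1],[-0.089,0,0.04,0,1],[-0.099,0,0.036,0,1],[-0.104,0,0.035,0,1],[-0.104,0,0.035,0,1]]
  ]
}}

```text
clock: 12.0
position: [0.5655, -0.3323, 0.0747]
ee_rot: [0.001, 0.942, 0.336, 0.004]
contact_force: [4.7, 4.6, 7.6]
width: 0.0555
gripper_force: 25.4
```

Run:
```python
from h import *
p,R=tool();u=-R[:,0];u[2]=0;print(p,(p-C)@u,(p-C)@R[:,1])
P=p+[0,0,.0105]
for f in(35,45,55,65):
    f=np.radians(f);a=u*np.cos(f)-np.array([0,0,np.sin(f)])
    n=u*np.sin(f)+np.array([0,0,np.cos(f)])
    q=(proj("side",[P-.015*a,P+.075*a,P-.015*a+.028*n,P+.075*a+.028*n])-[280,200])*4
    print(np.degrees(f).round(),q.round().tolist())
s=manip.get_image("side");q=cv2.resize(s[200:330,280:430],None,fx=4,fy=4,interpolation=cv2.INTER_CUBIC)
cv2.imwrite("pics/s6.png",q[:,:,::-1])
```

```text
[ 0.56546388 -0.33228864  0.07466556] 0.07756882516053556 0.002278265404210703
35.0 [[265.0, 313.0], [224.0, 446.0], [263.0, 309.0], [222.0, 445.0]]
45.0 [[265.0, 313.0], [226.0, 445.0], [261.0, 316.0], [221.0, 451.0]]
55.0 [[264.0, 314.0], [228.0, 440.0], [258.0, 324.0], [222.0, 453.0]]
65.0 [[264.0, 315.0], [232.0, 433.0], [256.0, 332.0], [224.0, 452.0]]
```

View pics/s6.png

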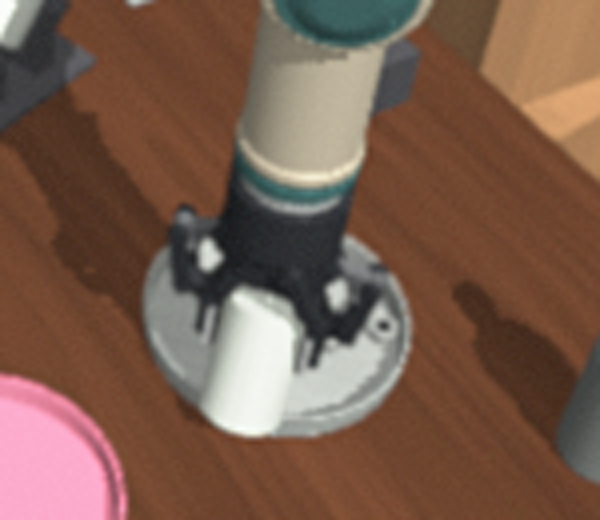

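Request:
{"api": "move_arm", "payload": {
  "deltas": [
    [[0,0,-0.025,0,1],[0.03,0,-0.042,0,1],[0.08,0,-0.042,0,1],[0.13,0,-0.042,0,1],[0.145,0,-0.042,0,1],[0.145,0,-0.042,0,1],[0.145,0,-0.042,0,1],[0.145,0,-0.042,0,1],[0.145,0,-0.042,0,1]]
  ]
}}

```text
clock: 12.95
position: [0.6505, -0.2608, 0.1056]
ee_rot: [-0.0, 0.942, 0.335, -0.0]
contact_force: [-0.7, -0.1, -1.3]
width: 0.0559
gripper_force: 24.4
```

Run:
```python
from h import *
p,R=tool();u=-R[:,0];u[2]=0;v=R[:,1];print(p,(p-C)@u,(p-C)@v)
P=p+[0,0,.0105]
s=manip.get_image("side");cv2.imwrite("pics/s7.png",s[:,:,::-1])
m=(s.min(2)>185).astype(np.uint8);m[:220]=0;m[330:]=0;m[:,:280]=0;m[:,420:]=0
for c in cv2.findContours(m,0,2)[0]:
    if cv2.contourArea(c)>60: print(cv2.contourArea(c),cv2.boundingRect(c),cv2.minAreaRect(c),cv2.fitEllipse(c))
th=np.linspace(0,6.28,60)
for f in(40,50,60,70):
    f=np.radians(f);a=u*np.cos(f)-np.array([0,0,np.sin(f)]);n=u*np.sin(f)+np.array([0,0,np.cos(f)])
    X=[P+k*a+.028*(np.cos(t)*n+np.sin(t)*v) for k in(-.015,.075) for t in th]
    q=proj("side",X).astype(np.float32);print(np.degrees(f).round(),cv2.boundingRect(q),cv2.minAreaRect(q))
```

```text
[ 0.65054088 -0.26077456  0.10563944] -0.03356083094368777 0.0003250773524196601
1955.5 (317, 236, 59, 69) ((352.30963134765625, 274.03070068359375), (54.73387908935547, 63.9890251159668), 43.9583740234375) ((348.2811279296875, 274.4139709472656), (52.054481506347656, 65.31871032714844), 12.846923828125)
40.0 (338, 238, 30, 39) ((353.14373779296875, 257.2738952636719), (20.816585540771484, 33.69120407104492), 16.798540115356445)
50.0 (338, 238, 30, 39) ((353.0301513671875, 257.8344421386719), (20.67987823486328, 34.79507827758789), 16.099294662475586)
60.0 (339, 238, 29, 39) ((353.2223205566406, 257.35906982421875), (20.72240447998047, 36.852149963378906), 15.698163032531738)
70.0 (340, 237, 28, 39) ((353.78778076171875, 256.64593505859375), (20.756488800048828, 37.8112678527832), 14.092427253723145)
```

Request:
{"api": "move_arm", "payload": {
  "deltas": [
    [[0,0,-0.03,0,1],[0,0,-0.08,0,1],[0,0,-0.13,0,1],[0,0,-0.16,0,1],[0,0,-0.16,0,1],[0,0,-0.16,0,1]]
  ]
}}

```text
clock: 13.6
position: [0.6509, -0.26, 0.2333]
ee_rot: [-0.0, 0.942, 0.336, -0.0]
contact_force: [0.6, 1.1, -2.7]
width: 0.056
gripper_force: 24.4
```

Run:
```python
from h import *
p,R=tool();u=-R[:,0];u[2]=0;v=R[:,1];print(p,(p-C)@u,(p-C)@v)
s=manip.get_image("side");t=manip.get_image("top");cv2.imwrite("pics/s8f.png",s[:,:,::-1]);cv2.imwrite("pics/t8f.png",t[:,:,::-1])
P=p+[0,0,.0105]
for f in(30,40,50,60,70):
    f=np.radians(f);a=u*np.cos(f)-np.array([0,0,np.sin(f)])
    print(np.degrees(f).round(),((proj("side",[P-.015*a,P+.075*a])-[290,170])*2.857).round().tolist())
a=cv2.resize(s[170:310,290:430],(400,400),interpolation=cv2.INTER_CUBIC);b=cv2.resize(t[95:195,320:420],(400,400),interpolation=cv2.INTER_CUBIC)
cv2.imwrite("pics/s8.png",cv2.hconcat([a,b])[:,:,::-1])
```

```text
[ 0.65085929 -0.25999976  0.23327846] -0.03429716735893836 -9.188026876505689e-05
30.0 [[215.0, 108.0], [186.0, 200.0]]
40.0 [[215.0, 107.0], [187.0, 202.0]]
50.0 [[215.0, 107.0], [188.0, 203.0]]
60.0 [[214.0, 107.0], [189.0, 201.0]]
70.0 [[214.0, 108.0], [191.0, 196.0]]
```

View pics/s8.png

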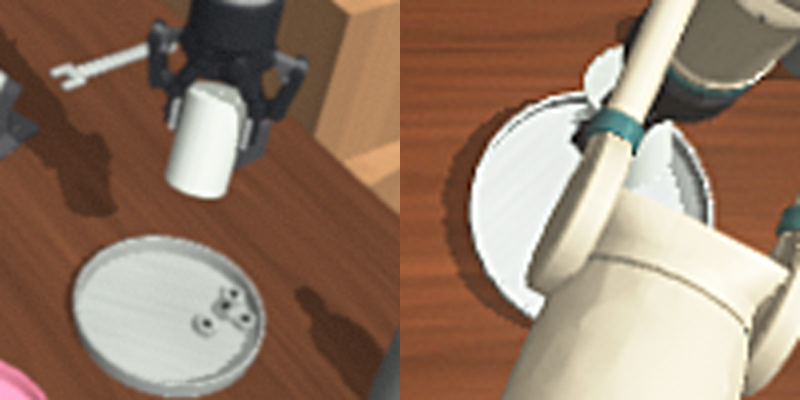

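Left: the cup is held mouth-down, with its bottom face just visible at (215,95), which means it is well past 137°. All four nuts are in the pan, at (232,293), (225,305), (243,318) and (206,324). Next I lay the cup on the bench to the right of the pan and regrip it near the mouth.

Request:
{"api": "move_arm", "payload": {
  "deltas": [
    [[-0.03,0.03,0,-0.07,1],[-0.08,0.08,0,-0.14,1],[-0.12,0.12,0,-0.21,1],[-0.16,0.16,0,-0.28,1],[-0.191,0.181,0,-0.35,1],[-0.191,0.181,0.03,-0.4225,1],[-0.191,0.181,0.08,-0.4225,1],[-0.191,0.181,0.13,-0.4225,1],[-0.191,0.181,0.17,-0.4225,1],[-0.191,0.181,0.17,-0.4225,1]]
  ]
}}

```text
clock: 14.7
position: [0.6206, -0.465, 0.0883]
ee_rot: [-0.008, 0.707, 0.707, -0.0]
contact_force: [-0.7, 1.0, -2.2]
width: 0.0563
gripper_force: 24.4
```

Request:
{"api": "move_arm", "payload": {
  "deltas": [
    [[0,0,0.02,0,1],[0,0,0.031,0,1],[0.008,0,0.034,0,1],[0.016,0,0.038,0,1],[0.026,0,0.043,0,1],[0.036,0,0.05,0,1],[0.046,0,0.057,0,1],[0.054,0,0.065,0,1],[0.062,0,0.074,0,1]]
  ]
}}

```text
clock: 15.6
position: [0.627, -0.4206, 0.0487]
ee_rot: [0.005, 0.707, 0.707, -0.0]
contact_force: [-5.5, 5.0, 29.0]
width: 0.0566
gripper_force: 22.9
```

Request:
{"api": "move_arm", "payload": {
  "deltas": [
    [[0.004,0,0.004,0,1],[0.01,0,0.01,0,1],[0.014,0,0.016,0,1],[0.018,0,0.022,0,1],[0.018,0,0.026,0,1]]
  ]
}}

```text
clock: 16.1
position: [0.6303, -0.4027, 0.0252]
ee_rot: [0.005, 0.707, 0.707, 0.004]
contact_force: [2.8, 8.8, 23.4]
width: 0.0552
gripper_force: 16.2
```

Run:
```python
from h import *
p,R=tool();u=-R[:,0];u[2]=0;v=R[:,1];print(p,u,(p-C)@u,(p-C)@v)
s=manip.get_image("side");cv2.imwrite("pics/s9.png",s[:,:,::-1])
m=(s.min(2)>170).astype(np.uint8);m[:200]=0;m[:,:300]=0;m[:,480:]=0
for c in cv2.findContours(m,0,2)[0]:
    if cv2.contourArea(c)>60: print(cv2.contourArea(c),cv2.boundingRect(c),cv2.minAreaRect(c))
P=p+[0,0,.0105];th=np.linspace(0,6.28,60)
for f in(0,15,30,60):
    f=np.radians(f);a=u*np.cos(f)-np.array([0,0,np.sin(f)]);n=u*np.sin(f)+np.array([0,0,np.cos(f)])
    X=[P+k*a+.028*(np.cos(t)*n+np.sin(t)*v) for k in(-.015,.075) for t in th]
    q=proj("side",X).astype(np.float32);print(np.degrees(f).round(),cv2.boundingRect(q),cv2.minAreaRect(q))
```

```text
[ 0.63030069 -0.40267744  0.02517295] [-2.10035257e-05 -9.99997348e-01  0.00000000e+00] 0.12097699154059413 0.006312085625866623
62.0 (300, 312, 5, 27) ((302.0, 325.0), (4.0, 26.0), 0.0)
361.0 (373, 296, 23, 28) ((382.18463134765625, 309.32305908203125), (23.318527221679688, 19.101346969604492), 60.2551155090332)
456.0 (317, 259, 29, 45) ((328.72930908203125, 284.42034912109375), (48.2044563293457, 17.797338485717773), 61.38954162597656)
169.0 (348, 257, 23, 20) ((357.8077087402344, 266.0384216308594), (26.34825897216797, 10.816654205322266), 33.690067291259766)
778.0 (442, 238, 38, 52) ((471.72174072265625, 259.6561279296875), (50.248653411865234, 33.76816940307617), 42.273685455322266)
284.0 (400, 200, 29, 23) ((417.07470703125, 207.990966796875), (30.001203536987305, 19.036638259887695), 19.653825759887695)
128.5 (361, 200, 29, 15) ((375.4139404296875, 204.7640838623047), (29.79698944091797, 6.155501842498779), 29.357751846313477)
0.0 (365, 293, 40, 42) ((384.8230285644531, 313.5968017578125), (41.78437042236328, 22.086483001708984), 50.60193634033203)
15.0 (365, 294, 38, 43) ((383.8047180175781, 314.8953857421875), (38.50820541381836, 21.838842391967773), 57.85064697265625)
30.0 (365, 295, 36, 42) ((382.77203369140625, 316.3004455566406), (37.83845520019531, 21.566335678100586), 64.63057708740234)
60.0 (365, 294, 28, 42) ((379.0084533691406, 315.2809143066406), (40.984901428222656, 21.565168380737305), 80.61201477050781)
```

Request:
{"api": "move_arm", "payload": {
  "deltas": [
    [[0.003,0,0.005,0,1],[0.005,0,0.009,0,1],[0.006,0,0.011,0,1],[0.006,0,0.011,0,1]]
  ]
}}

```text
clock: 16.55
position: [0.6325, -0.4027, 0.0192]
ee_rot: [0.011, 0.707, 0.707, 0.003]
contact_force: [2.5, 2.2, 26.6]
width: 0.0545
gripper_force: 17.4
```

Run:
```python
from h import *
print(manip.get_state())
s=manip.get_image("side")
g=s[285:345:3,360:412:2].astype(int)
for r in g: print(' '.join('%3d'%(x.min()) for x in r))
```

```text
{'clock': 16.55, 'qpos': array([-0.66078773,  0.6791897 ,  1.38075479,  0.00271502,  1.06016077,
       -0.6617257 ]), 'qd': array([-2.52011400e-03,  9.35307422e-04, -1.86700661e-03,  3.65434161e-03,
        2.30449123e-03, -8.57722824e-06]), 'effort': array([-2.18893200e+00, -4.11980224e+01, -1.13662970e+01, -9.85225439e-01,
        5.94815500e-01,  1.94430485e-02]), 'position': array([ 0.63252202, -0.40273001,  0.01916044]), 'ee_rot': array([0.01051328, 0.70719397, 0.70693695, 0.00251252]), 'contact_force': array([ 2.53327793,  2.19388357, 26.61028085]), 'moment': array([ 0.22463304, -0.6113586 ,  0.03279402]), 'gripper_force': 17.432829135432257, 'width': 0.054497422488905975}
114 111 112 130 168 167  39  32  31  39  40  45  42  46  43  41  43  48  46  43  46  52  40  31  35  31
131 124 129 139 122  54  38  28  32  41  39  42  42  39  45  49  44  46  46  41  44  44  34  31  33  33
123 105 147 153 125 114  73  50  49  41  43  43  45  46  42  47  48  51  38  37  47  35  37  29  32  30
 44  90 119 118 108  94  43  45  46  47  42  40  51  46  34  31  48  46  40  49  48  43  35  35  36
[... 968 characters left out ...]
  46  47  91 107  54  42  45  47  47  43  47  48  46  46  43  46  48  46  51
 48  50  56  54  54  52  51  55  49  51  52  46  45  48  48  50  48  47  50  46  47  46  48  49  47  47
 49  48  51  56  54  53  49  51  53  49  49  52  50  41  48  52  47  44  46  47  46  47  47  47  45  47
 44  50  52  54  57  54  54  52  51  53  51  50  51  48  45  45  51  48  46  44  49  54  47  48  50  48
 47  49  47  48  51  53  55  49  54  48  52  51  50  53  51  46  44  50  48  48  49  49  48  48  47  46
 49  51  47  48  49  46  53  52  52  50  48  51  50  52  52  54  48  44  47  51  49  47  49  48  48  45
 46  47  44  44  47  44  45  53  53  51  52  49  50  53  50  51  50  44  44  48  50  48  50  50  49  47
```

Run:
```python
from h import *
p,R=tool();u=np.array([0,-1,0]);v=np.array([1.,0,0])
print((p-C)@u,p[0])
for uv,z in(((396,316),.04),((396,316),.028),((381,324),.02),((389,320),.028),((389,320),.0)):
    X=plane("side",uv,z);print(uv,z,"d",(X-C)@u,"x",X[0])
for m in (.155,.165,.175,.185):
    M=C+m*u; M[0]=p[0]; th=np.arange(0,360,45)*np.pi/180
    print(m,proj("side",[M+[.028*np.sin(t),0,.028+.028*np.cos(t)] for t in th]).round().astype(int).tolist())
```

```text
0.12101924584272716 0.6325205126930387
(396, 316) 0.04 d 0.17239107563164685 x 0.6497374608362324
(396, 316) 0.028 d 0.16742261814968817 x 0.65743425270282
(381, 324) 0.02 d 0.1646702309441056 x 0.6113468353200678
(389, 320) 0.028 d 0.16830101189113533 x 0.6329816584413596
(389, 320) 0.0 d 0.1567343558641583 x 0.6502056019795245
0.155 [[388, 310], [393, 309], [394, 312], [390, 317], [383, 322], [378, 323], [377, 320], [381, 315]]
0.165 [[390, 313], [396, 312], [396, 315], [392, 320], [386, 325], [381, 326], [380, 323], [384, 318]]
0.175 [[393, 316], [398, 315], [399, 318], [395, 323], [388, 328], [383, 329], [382, 326], [386, 321]]
0.185 [[395, 319], [401, 318], [401, 321], [397, 326], [391, 331], [385, 332], [385, 329], [389, 324]]
```

Request:
{"api": "move_arm", "payload": {
  "deltas": [
    [[0,0,-0.03,0,1],[0,0,-0.07,0,1],[-0.03,0,-0.08,0,1],[-0.08,0,-0.08,0,1],[-0.08,0,-0.08,0,1],[-0.08,0,-0.08,0,1]]
  ],
  "squeeze": 30
}}

```text
clock: 17.2
position: [0.6245, -0.4638, 0.0728]
ee_rot: [-0.0, 0.708, 0.706, 0.0]
contact_force: [0.7, 0.2, -0.9]
width: 0.0545
gripper_force: 33.3
```

```bash
cat >> h.py <<'E'
def look(x0,x1,y0,y1,n="side",thr=150):
    s=manip.get_image(n);m=s.min(2)
    for y in range(y0,y1,2): print(y,''.join('#' if v>200 else '+' if v>thr else '-' if v>90 else '.' for v in m[y,x0:x1]))
E
python3 - <<'E'
from h import *
p,R=tool();u=-R[:,0];u[2]=0;v=R[:,1];print(p,(p-C)@u,(p-C)@v)
P=p+[0,0,.0105]
for s0 in(15,47):
  for f in(0,15,30,45):
    r=np.radians(f);a=u*np.cos(r)-np.array([0,0,np.sin(r)])
    print(s0,f,proj("side",[P-s0/1000*a,P+(.09-s0/1000)*a]).round().astype(int).tolist())
look(360,440,275,350)
E
```

```text
[ 0.62453152 -0.46377389  0.07277681] 0.18207302966860242 0.000599868781976545
15 0 [[391, 309], [415, 337]]
15 15 [[391, 308], [412, 340]]
15 30 [[392, 307], [408, 342]]
15 45 [[393, 307], [404, 341]]
47 0 [[383, 299], [406, 326]]
47 15 [[384, 297], [405, 328]]
47 30 [[386, 295], [403, 329]]
47 45 [[389, 295], [400, 329]]
275 -+++++-----+++++------........................----+++++++++++++++++-............
277 --++----..-++++++-.---.................--.........--------+++-----..............
279 ---------+++++---------.................----....................................
281 ----------+++-....-----....................-------..............................
283 -...-------------------.......................----++++++++--.................---
285 ----------------------....................................................------
287 -----------+++--------.................................................---------
289 ----------++##++-----..................................................---------
291 -----------++++----+-..................................................---------
293 ------
[... 1754 characters left out ...]
....................
335 ................................................................................
337 ................................................................................
339 ................................................................................
341 ................................................................................
343 ................................................................................
345 ................................................................................
347 ................................................................................
349 ................................................................................
```

Request:
{"api": "move_arm", "payload": {
  "deltas": [
    [[0,0,0.03,0,1],[0,0,0.045,0,1],[0,0,0.055,0,1],[0,0,0.062,0,1],[0,0,0.068,0,1],[0,0,0.072,0,1],[0,0,0.074,0,1],[0,0,0.074,0,1]]
  ],
  "squeeze": 20
}}

```text
clock: 18.05
position: [0.625, -0.4626, 0.0191]
ee_rot: [0.0, 0.707, 0.707, 0.0]
contact_force: [-5.4, 7.3, 17.2]
width: 0.0542
gripper_force: 35.3
```

Request:
{"api": "move_arm", "payload": {
  "deltas": [
    [[0,0,0,0,-1],[0,0,0,0,-1],[0,0,0,0,-1],[-0.02,0,0,0,-1],[-0.03,0,0,0,-1],[-0.03,0,0,0,-1]]
  ]
}}

```text
clock: 18.65
position: [0.6245, -0.4902, 0.0132]
ee_rot: [0.001, 0.708, 0.706, -0.0]
contact_force: [-0.2, 0.4, -0.1]
width: 0.085
gripper_force: 0.0
```

Run:
```python
from h import *
p,R=tool();u=-R[:,0];u[2]=0;v=R[:,1];print(p,(p-C)@u,(p-C)@v)
for d in(.13,.22,.23,.24):
    M=C+d*u
    print(d,proj("side",[M+[.028*np.sin(t),0,.028+.028*np.cos(t)] for t in np.arange(0,360,45)*np.pi/180]).round().astype(int).tolist())
look(365,435,285,355)
```

```text
[ 0.62454958 -0.49023665  0.01316226] 0.20853521728887842 0.0007838182141292405
0.13 [[379, 304], [384, 303], [385, 306], [381, 312], [375, 316], [370, 318], [369, 315], [372, 309]]
0.22 [[402, 331], [407, 330], [408, 332], [404, 338], [397, 343], [392, 345], [391, 342], [395, 336]]
0.23 [[405, 334], [410, 333], [410, 336], [406, 341], [399, 346], [394, 348], [393, 345], [398, 339]]
0.24 [[407, 337], [413, 336], [413, 339], [409, 344], [402, 349], [397, 351], [396, 348], [400, 343]]
285 ---++#+++-++------................-.....------------------+++++++++++-
287 -----++##+++------................--...--------------------++++++++---
289 ------++#++----+-.................---..-------------------++++++++----
291 --------++----+-..................----------------------+++++++++-----
293 ---------------....................-------------------++++++++++++----
295 --------------.......................------------------+++++++++++--.-
297 ------------..........................---++-----------+++++++++++--..-
299 ----------..............................---+++++++++++++++++++++-...--
301 --------
[... 1312 characters left out ...]
.........................
337 .........................-+##########+................................
339 .....................--..-+#######--..................................
341 ...................----....--+--......................................
343 ...................---................................................
345 ..................---.................................................
347 ......................................................................
349 ......................................................................
351 ......................................................................
353 ......................................................................
```

Request:
{"api": "move_arm", "payload": {
  "deltas": [
    [[0.01,0,-0.006,0,-1],[0.01,0,-0.006,0,1],[0.01,0,-0.006,0,1],[0.01,0,-0.006,0,1],[0.01,0,-0.006,0,1],[0.01,0,-0.006,0,1],[0.025,0,-0.007,0,1],[0.04,0,-0.007,0,1],[0.05,0,-0.007,0,1]]
  ],
  "squeeze": 20
}}

```text
clock: 19.6
position: [0.6252, -0.4513, 0.0201]
ee_rot: [0.004, 0.707, 0.708, -0.003]
contact_force: [1.3, -18.0, 0.4]
width: 0.0551
gripper_force: 20.8
```

Request:
{"api": "move_arm", "payload": {
  "deltas": [
    [[0.005,0,-0.008,0,1],[0.011,0,-0.017,0,1],[0.019,0,-0.026,0,1],[0.028,0,-0.035,0,1],[0.035,0,-0.041,0,1],[0.041,0,-0.045,0,1],[0.05,0,-0.05,0,1],[0.06,0,-0.053,0,1]]
  ]
}}

```text
clock: 20.4
position: [0.6269, -0.4055, 0.0654]
ee_rot: [0.007, 0.707, 0.707, -0.002]
contact_force: [0.8, -10.6, 8.4]
width: 0.0544
gripper_force: 21.5
```

Run:
```python
from h import *
p,R=tool();u=-R[:,0];u[2]=0;v=R[:,1];print(p,(p-C)@u,(p-C)@v)
P=p+[0,0,.0105]
for L in(30,40,50,60,90):
    r=np.radians(L);a=u*np.sin(r)+np.array([0,0,np.cos(r)])
    print(L,proj("side",[P-.07*a,P+.02*a]).round().astype(int).tolist())
look(345,425,255,335)
```

```text
[ 0.62685317 -0.4054592   0.06535237] 0.12374793840835768 0.002983594226307871
30 [[367, 301], [384, 296]]
40 [[366, 297], [384, 297]]
50 [[364, 293], [385, 299]]
60 [[363, 289], [385, 300]]
90 [[363, 278], [385, 303]]
255 --+++++++++++---......................---++++------++++++++++++++-..............
257 -+++++++++++++++++--....................---++++++++++++++++++++--...............
259 -+++##++++++++++++++++--...................-----++++++++++++---.................
261 ---++#######++++++-----+---..........--.........-----------.....................
263 -----++##########+++---------..........----.....................................
265 -------++###+###+++++++-----.............-----------------......................
267 ---------++####+---++##++---.................----------.........................
269 -----------++++-----+++##++--...................................................
271 -----------------------------...................................................
273 ---------------++---------..-...................................................
275 --------------++#+++----.--
[... 1818 characters left out ...]
...................-
319 ................................................................................
321 ................................................................................
323 ................................................................................
325 ................................................................................
327 ................................................................................
329 ................................................................................
331 ................................................................................
333 ................................................................................
```

Run:
```python
from h import *
s=manip.get_image("side").min(2)
m=np.zeros_like(s);m[287:314,374:400]=(s[287:314,374:400]>85);m[287:314,:377]=0
c=max(cv2.findContours(m.astype(np.uint8),0,2)[0],key=cv2.contourArea);print(cv2.fitEllipse(c),cv2.boundingRect(c))
p,R=tool();u=-R[:,0];u[2]=0;v=R[:,1];P=p+[0,0,.0105]
for L in(15,25,30,35,40,45,50,60):
    r=np.radians(L);a=u*np.sin(r)+np.array([0,0,np.cos(r)]);n=-u*np.cos(r)+np.array([0,0,np.sin(r)])
    q=proj("side",[P+.02*a+.028*(np.cos(t)*n+np.sin(t)*v) for t in np.linspace(0,6.2,40)]).astype(np.float32)
    print(L,cv2.fitEllipse(q))
```

```text
((386.4438171386719, 299.3446960449219), (20.722803115844727, 24.67677116394043), 18.689722061157227) (377, 287, 21, 24)
15 ((382.2867431640625, 293.91656494140625), (18.621137619018555, 22.952342987060547), 131.0830841064453)
25 ((382.9855651855469, 295.09954833984375), (19.08745574951172, 22.883989334106445), 146.21185302734375)
30 ((383.2978820800781, 295.7124328613281), (19.14533805847168, 22.783191680908203), 154.4872589111328)
35 ((383.5824279785156, 296.33367919921875), (19.07441520690918, 22.64976692199707), 163.2869873046875)
40 ((383.8372497558594, 296.9588317871094), (18.857629776000977, 22.502517700195312), 172.4566192626953)
45 ((384.06048583984375, 297.5834045410156), (18.47727394104004, 22.362327575683594), 1.6007753610610962)
50 ((384.25054931640625, 298.2029724121094), (17.92273712158203, 22.24439239501953), 10.212240219116211)
60 ((384.52587890625, 299.4092712402344), (16.302669525146484, 22.089155197143555), 24.593944549560547)
```

Request:
{"api": "move_arm", "payload": {
  "deltas": [
    [[0,0,-0.05,0,1],[0,0,-0.1,0,1],[0.03,0,-0.15,-0.04,1],[0.07,0,-0.2,-0.1,1],[0.12,0,-0.235,-0.17,1],[0.17,0,-0.235,-0.24,1],[0.22,0,-0.235,-0.31,1],[0.27,0,-0.235,-0.38,1],[0.32,0,-0.235,-0.45,1],[0.37,0,-0.235,-0.52,1],[0.42,0,-0.235,-0.59,1],[0.47,0,-0.235,-0.66,1]]
  ],
  "squeeze": 40
}}

```text
clock: 21.7
position: [0.623, -0.0209, 0.2482]
ee_rot: [-0.002, 0.091, 0.996, 0.0]
contact_force: [1.0, 0.4, -2.5]
width: 0.0537
gripper_force: 43.5
```

Request:
{"api": "move_arm", "payload": {
  "deltas": [
    [[0,0,0,-0.07,1],[0,0,0,-0.14,1],[0,0,0,-0.213,1],[0,0,0,-0.213,1]]
  ]
}}

```text
clock: 22.1
position: [0.6234, -0.0224, 0.2482]
ee_rot: [-0.002, -0.129, 0.992, 0.001]
contact_force: [0.3, -0.6, -2.2]
width: 0.0538
gripper_force: 43.5
```

Run:
```python
from h import *
p,R=tool();u=-R[:,0];v=R[:,1];print(p,np.degrees(np.arctan2(u[1],u[0])),manip.get_state()['clock'],manip.get_state()['width'])
print("shift to above", shift([.597,.277,.20]))
P=p+[0,0,.0105]
for s0 in (.068,.075):
 for L in(30,40,50,60):
    r=np.radians(L);a=u*np.sin(r)+np.array([0,0,np.cos(r)])
    print(s0,L,proj("side",[P-s0*a,P+(.09-s0)*a]).round().astype(int).tolist())
c=proj("side",[P])[0].astype(int)
look(c[0]-35,c[0]+30,c[1]-25,c[1]+35)
print(c)
```

```text
[ 0.62344865 -0.02240685  0.24823626] 14.768447747168013 22.1 0.05375583219440367
shift to above [-0.0636  0.3702  0.0608]
0.068 30 [[297, 183], [309, 156]]
0.068 40 [[295, 183], [310, 156]]
0.068 50 [[293, 182], [311, 157]]
0.068 60 [[291, 180], [311, 157]]
0.075 30 [[296, 186], [308, 158]]
0.075 40 [[294, 185], [309, 158]]
0.075 50 [[291, 184], [309, 159]]
0.075 60 [[290, 182], [309, 159]]
137 ..................................................--++++++++-....
139 ...................................................-----++++-....
141 ...............................................--------------....
143 ................................................------------.....
145 ...................................................------........
147 ......................................................---........
149 .................................................................
151 ................................-+++--...........................
153 .........................--....-++++++-..........................
155 .........................-....-++++++++-...--....................
157 .
[... 704 characters left out ...]
.............-+###################-.........................
179 ....................-+################-..........................
181 .......................-+###########+-...........................
183 ...........................-+######+-............................
185 ...............................--+--.............................
187 ..............................................................--+
189 .....----..............................................---+++####
191 .....+####++--....................................--++#########++
193 ...-+#########++--....................--++##+-+##########++--....
195 ..-+###############+-...............-+##+++#########+---.........
[306 162]
```

Request:
{"api": "move_arm", "payload": {
  "deltas": [
    [[-0.01,0.05,0,0,1],[-0.02,0.1,0,0,1],[-0.03,0.15,0,0,1],[-0.035,0.2,0,0,1],[-0.045,0.26,0,0,1],[-0.055,0.32,0,0,1],[-0.06,0.37,0.02,0,1],[-0.06,0.37,0.06,0,1],[-0.06,0.37,0.1,0,1],[-0.06,0.37,0.125,0,1],[-0.06,0.37,0.125,0,1]]
  ]
}}

```text
clock: 23.25
position: [0.5931, 0.2741, 0.1454]
ee_rot: [-0.005, -0.127, 0.992, -0.001]
contact_force: [-1.0, 0.1, -1.7]
width: 0.0534
gripper_force: 43.5
```

Run:
```python
from h import *
p,R=tool();print(p,manip.get_state()['contact_force'])
S=np.array([.5503,.2638,.065]);y=np.radians(14.8);a=np.array([np.sin(.698)*np.cos(y),np.sin(.698)*np.sin(y),np.cos(.698)])
D=np.array([0,0,p[2]-.1103])
print(proj("side",[S+D,S+.09*a+D]),proj("top",[S+D,S+.09*a+D]), "target shift",shift([.5937,.2764,.1103]))
look(225,290,130,190)
```

```text
[0.5930698  0.27405722 0.1453924 ] [-0.99401795  0.12732386 -1.74968182]
[[243.18604301 162.74413274]
 [255.24483233 140.55074864]] [[184.61006653 170.26812218]
 [175.61612431 146.29262392]] target shift [-0.0019  0.0027  0.0438]
130 .....................................-----.......................
132 ........................................--.......................
134 .................................................................
136 .........................-+-.....................................
138 ...................--...-+++--..-+-..............................
140 ......................-+##++++-.---..............................
142 .....................-+######+-..................................
144 ...................--+########--.................................
146 ...................-+#########+--................................
148 ..................-+##########+--................................
150 .................-#############+-................................
152 ................-##############+--...............................
154 ...............-##########
[... 529 characters left out ...]

170 .................................................................
172 .................................................................
174 ...................................---...........................
176 ...................................-------.......................
178 ...................................---------.....................
180 .......--.........................--------.......................
182 ........--.............----------------..........................
184 ...........--..........-----------...............................
186 .......................---------.................................
188 ..................---------..........................-...........
```

Request:
{"api": "move_arm", "payload": {
  "deltas": [
    [[0.005,0.002,0.01,0,1],[0.005,0.002,0.02,0,1],[0.005,0.002,0.03,0,1],[0.005,0.002,0.036,0,1],[0.005,0.002,0.041,0,1],[0.005,0.002,0.041,0,1]]
  ]
}}

```text
clock: 23.9
position: [0.5919, 0.2752, 0.1165]
ee_rot: [-0.0, -0.128, 0.992, -0.0]
contact_force: [0.2, -0.6, -1.9]
width: 0.0538
gripper_force: 43.7
```

Request:
{"api": "move_arm", "payload": {
  "deltas": [
    [[0.004,0,0.004,0,1],[0.004,0,0.008,0,1],[0.004,0,0.012,0,1],[0.004,0,0.012,0,1]]
  ]
}}

```text
clock: 24.3
position: [0.5884, 0.2744, 0.111]
ee_rot: [0.0, -0.128, 0.992, 0.0]
contact_force: [-5.1, -2.1, 16.8]
width: 0.0541
gripper_force: 45.6
```

Run:
```python
from h import *
S=np.array([.5503,.2638,.065]);y=np.radians(14.8);b=np.array([-np.sin(y),np.cos(y),0])*.028
print("orig corners",proj("side",[S+b,S-b]).round(1).tolist())
look(225,290,136,190)
print('orig')
m=cv2.imread("pics/side0.png").min(2)
for yy in range(136,190,2): print(yy,''.join('#' if v>200 else '+' if v>150 else '-' if v>90 else '.' for v in m[yy,225:290]))
```

```text
orig corners [[238.5, 167.2], [248.4, 174.1]]
136 .................................---.............................
138 ..................................-----..........................
140 .....................................----........................
142 .................................................................
144 ........................---......................................
146 ..................--...-+++-...--................................
148 ......................++++++-..-+-...............................
150 ....................-+######+-...................................
152 ...................-+#######+-...................................
154 ..................-+#########+--.................................
156 .................-+##########+--.................................
158 ................-+###########++-.................................
160 ...............-##############+--................................
162 ..............-###############++-................................
164 .............-################+---.-.............................
166 
[... 2030 characters left out ...]

170 ..............--+#########+-.....................................
172 .................--++####+-......................................
174 ......................----..........--...........................
176 ....................................-----........................
178 ....................................-------......................
180 ..................................--------.......................
182 ........................------..-------..........................
184 ........................---------................................
186 .......................---------.................................
188 ....................------.......................................
```

Request:
{"api": "move_arm", "payload": {
  "deltas": [
    [[0,0,0,0,-0.4],[0,0,0,0,-0.5],[0,0,0,0,-1],[0,0,0,0,-1],[0,0,0,0,-1]]
  ]
}}

```text
clock: 24.85
position: [0.589, 0.2745, 0.1069]
ee_rot: [-0.0, -0.128, 0.992, -0.0]
contact_force: [-0.0, -0.4, 0.6]
width: 0.0857
gripper_force: 0.0
```

Run:
```python
from h import *
print(manip.get_state()['contact_force'])
look(225,290,136,190)
```

```text
[-0.00566493 -0.43328192  0.55627505]
136 ..................................--.............................
138 ....................................-----........................
140 .......................................--........................
142 ................-......................-.........................
144 .................................................................
146 ................-......-++---....................................
148 ...............--....-+##++##+-..................................
150 ....................-+######+++-.................................
152 ...................-+#########++-................................
154 ..................-+##########++--...............................
156 .................-+############+---..............................
158 ................-+#############+---..............................
160 ...............-###############+---..............................
162 ..............-###############+----..............................
164 .............-################+-.................................
166 ............+###############+--..................................
168 ............-+#############+-....................................
170 ..............-+##########+-.....................................
172 .................--+#####+-......................................
174 ......................----.........---...........................
176 ...................................------........................
178 ...................................---------.....................
180 .......-..........................--------.......................
182 ........--.............-----------------.........................
184 ...........-...........-----------...............................
186 .......................---------.................................
188 .................-.---------.........................-...........
```

The cup slid into its seat, and its bottom outline now matches the original. I raise straight up and check.

Request:
{"api": "move_arm", "payload": {
  "deltas": [
    [[0,0,-0.03,0,-1],[0,0,-0.08,0,-1],[0,0,-0.13,0,-1],[0,0,-0.18,0,-1],[0,0,-0.2,0,-1],[0,0,-0.2,0,-1],[0,0,-0.2,0,-1],[0,0,-0.2,0,-1]]
  ]
}}

```text
clock: 25.7
position: [0.5881, 0.2742, 0.2651]
ee_rot: [-0.002, -0.128, 0.992, -0.0]
contact_force: [-0.2, -0.5, 0.5]
width: 0.0853
gripper_force: 0.0
```

Run:
```python
from h import *
st=manip.get_state();print(st['clock'],st['position'],st['contact_force'])
o=cv2.imread("pics/side0.png").min(2);n=manip.get_image("side").min(2)
def mk(m):
    k=np.zeros_like(m);k[140:180,232:270]=m[140:180,232:270]>170
    c=max(cv2.findContours(k.astype(np.uint8),0,2)[0],key=cv2.contourArea);return cv2.contourArea(c),cv2.minAreaRect(c)
print(mk(o),mk(n))
k=(n<110).astype(np.uint8);z=np.zeros_like(k);z[255:300,340:382]=k[255:300,340:382]
for y in range(252,304): print(''.join('#' if v<110 else '.' for v in n[y,318:384])) if y%2==0 else 0
```

```text
25.7 [0.58811265 0.27416095 0.26508386] [-0.24108095 -0.48760488  0.46841147]
(336.5, ((249.09231567382812, 159.33847045898438), (14.139958381652832, 26.543432235717773), 29.744882583618164)) (340.0, ((249.17202758789062, 159.3234100341797), (14.290722846984863, 26.549591064453125), 28.300758361816406))
#######################......#####################################
##############..........................##########################
##########...................................#####################
######...........................................#################
####................................................##############
##....................................................############
#........................................................#########
..........................................................########
............................................................######
.........................................................#...#####
.....................................................##...##..####
..........................................................
[... 246 characters left out ...]
........#.................#..#
..............................................................#.##
.................................................................#
##..............................................................##
###.............................................................##
####...........................................................###
######........................................................####
########....................................................######
#########..................................................#######
###########..............................................#########
##############.........................................###########
```

```bash
python3 -c "
from rig import manip
print(manip.sign_off())"
```

```text
the job is handed in; nothing more can be done
None
```

I handed the job in at about 26 s: all four nuts are in the pan, and the tall cup is back in its cradle, matching its first outline in the side view; sign-off returned no verdict, and the mouth-down angle was only estimated, at 137 degrees or more.

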